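Stop the disc sander, reset its stop block, release the stop

ROBOT

A 6-joint arm with a two-finger parallel gripper is mounted at the origin on the work surface. World frame = base frame: x ahead of the robot, y to its left, z up, the work surface at z = 0. Lengths are in m, angles in rad, forces in N, time in s.
With the tool pointing down it reaches from about 0.275 to 0.975 m from the base axis. Payload 8.4 kg.
Tool frame: the origin (TCP) lies at the very end of the fingers, on their centre line; the grasp point (between the pads) lies 19 mm behind it; z points along the fingers, y is the direction in which the jaws open and shut (so a half turn about z gives the same grasp; the last joint's range is limited). The gripper opens to 92 mm and grips with 3 to 60 N. Pads are 20 mm wide; open, the fingers measure 128 mm over their backs; the gripper's body (75 mm by 189 mm) begins 69 mm behind the grasp point.
Start: joints at [1.168, 0.353, 1.633, -0, 1.155, -0.002], TCP at [0.244, 0.575, 0.215] pointing down, gripper open.
Joint ranges: [-2.63, 2.63], [-0.92, 2.1], [0.06, 2.66], [-1.3, 4.44], [0, 2.69], [-3.02, 3.02]. Speed limits (rad/s): [2.22, 2.22, 2.79, 3.14, 3.14, 3.14].

INTERFACE

Orientations are given as [roll, pitch, yaw] about the fixed x, y, z axes, in that order (R = Rz(yaw) Ry(pitch) Rx(roll)).
In Python, from station import telemetry, viewer, ticket gives the robot as it stands. The module is installed in compiled form; this text tells all that it offers.
- The arm moves only by the tool send_rows, never from a script. Its argument "series" is a list of rows, each a list of 5 numbers: the shift along the tool's x, y, z in units of 0.25 m (1.0 is 0.25 m), then the turn about the tool's z in units of 180 degrees (1.0 is 180 degrees), then the gripper's target within -1 to 1 (fully open at 1, half-way at 0, shut at -1). In form: [[dx, dy, dz, spin, claw], ...]. A call has 1 to 10 rows; each row is the pose to reach, as a shift and turn from the pose commanded when the call began, along the tool's axes at that moment, turning the shorter way round; what a row does not reach only later rows make up. A row lasts 1/10 s, in which the tool goes at most 50 mm and 8.59 degrees, less where a joint would pass 70% of its speed; a pose out of reach is approached as far as the arm can. A call with a number of a shift or a turn outside -1 to 1 is refused whole. A call with a gripper value outside its range is refused whole. The fingers move at their own pace and stop on an object; "squeeze" is the grip in N (left out, the last holds). Time passes only in rows, so rows that repeat a pose let the fingers close. It gives the time, the measured TCP pose, the force and the opening at its end, in the units of the state.
- telemetry.sense(): the state, without advancing time (a new reading comes with each control period).
- viewer.get_image(name): name is "scene" or "top" or "wrist"; returns a dict with "img" (480x640x3 uint8, red, green, blue), "K" (3x3 intrinsics, pixels), "eye" and "rotation" of the camera in the world. Camera axes: x right, y up, looking along -z (the intrinsics and any distortion apply to the point x, -y, -z); pixel columns grow to the right and rows downward; lengths in m; the calibration is good to about 2 mm. A picture is of the moment at which its call begins. There is no depth.
- ticket.hand_in(): hands the job in, once; it reports no verdict.
The state is a dict: "clock": time; "qpos": joint angles; "qvel": joint speeds; "tau": joint torques, N m; "tcp_pos": TCP position; "eef_rot": TCP orientation; "contact_force": force on the tool from outside, world axes, zero at the start; "torque": the same for the moment, N m; "gripper_width": finger opening in m.
Only numpy, scipy, OpenCV 4.12 (cv2) and the standard library are available. Lean on these libraries where they do the work, as an engineer would, in place of code of your own. Each camera call takes 0.05 s, during which the arm holds its last target.

TASK

Set up the small blue disc sander for the next panels. First press the red mushroom stop on the grey control box until it latches down; while it stays latched, slide the grey stop block along the sander table until its red pointer lines up with the yellow marker clip, and turn the black clamp knob on the block clockwise until it is tight. Then turn the red mushroom head clockwise so that it springs back out, and leave the paints, brushes, tools and panels where they are.

Things in the scene. Friction and masses are not known exactly. Their poses are not given: they have to be found in the camera images.
- stop_box: grey plastic control box fixed to the bench, 120 x 110 mm, with a face that slopes down towards the robot (its normal leans 0.42 rad from vertical, to the box's -x); it carries the red mushroom stop in the middle of a yellow disc (68 mm across, 2 mm thick). Origin: centre of its underside, z up. It may stand left or right of the sander
- stop_top (a point): centre of the top of the red round mushroom head (40 mm in diameter, sides graspable from 4 to 16 mm below this point, underside 19.5 mm below it). z is the head's axis, pointing out of the sloping face; x and y turn with the head. When out it stands 43.5 mm off the sloping face (41.5 mm off the yellow disc), latched about 34.5 mm. Under the head is only a black neck 26 mm in diameter
- stop (a joint): travel of the mushroom stop along its axis (m): 0 out, 0.0105 pressed to the end. A spring (3 to 6 N) pushes it out; it takes about 6 to 7 N to push it past its catch at about 0.003, and it must go on to 0.0095 or more to latch; let go, it then stays by itself at about 0.0083
- stop_twist (a joint): turn of the mushroom head about its axis (rad): 0 at rest, grows clockwise as seen from outside, to 1.0. A weak spring returns it. When latched, a turn of more than 0.5 frees the catch and the head springs out once it is let go
- sander: blue bench disc sander fixed to the bench. Origin: centre of its underside, z up; +x points away from its front. Its aluminium table is 280 mm along y by 110 mm along x (x from -0.13 to -0.02), its top 90 mm above the bench; the upright sanding disc (125 mm across, top at 168 mm) stands at x = -0.004 to -0.013, the motor behind it
- fence_center (a point): middle of the grey stop block (60 mm along the sander's x, 44 mm along its y, 30 mm high) that slides on the sander table; this point is 15 mm above the table, axes parallel to the sander's. Its friction is about 2 N when unclamped
- fence (a joint): position of the stop block along the sander's +y (m), 0 to 0.18; 0.09 is the middle of the table
- fence_pointer (a point): tip of the red pointer on the stop block's front, 38 mm in front (-x of the sander) of the block's middle, at table-top height
- clamp_grip (a point): on the axis of the black clamp knob on top of the stop block, 67 mm above the sander table: height to grip its upright bar, which is 36 mm long along this point's x, 14 mm thick along y, from 14 mm below (a flat 38 mm round flange ends 23 mm below) to 7 mm above this point. z up; x and y turn with the knob
- clamp (a joint): turn of the clamp knob (rad), grows clockwise from above: near 0 slack, it begins to bite at about 0.8 and is tight from 1.1 to its hard stop at 1.4. Takes 0.1 to 0.2 N m
- mark_yellow: yellow marker clip (a flat tab 30 mm long along x, 10 mm wide along y, jutting 20 mm out in front of the table) on the front edge of the sander table, left or right; origin: at table-top height, in line (same sander y) with where the pointer belongs; axes parallel to the sander's
- mark_blue: a like clip in blue, for another job: not the mark to use
- tin_red: small paint tin with red label, 48 mm across, 48 mm high, loose; origin at its underside
- tin_blue: the same with blue label
- tin_white: the same with white label
- glass: drinking glass with brushes, 72 mm across, 190 mm high with the brushes, loose; origin at its underside
- pliers: pliers lying flat, 150 mm long along x, 12 mm high, loose; origin under the joint
- panel_low: lower of two stacked wooden painting panels, 140 x 140 x 30 mm, loose; origin at its underside
- panel_top: upper painting panel, 140 x 140 x 30 mm, lies on the lower; origin at its underside
- sketchbook: closed sketchbook, 210 x 150 x 14 mm, lying flat, loose; origin at its underside
There are look-alikes about, which are no part of the job. Leave any orange or purple look-alike of the stop_box alone.

How it is judged:
On the way, in this order (a step that is already met when the one before it is completed fails the run):
1. the mushroom stop is latched down and let go of (value of joint stop above 0.007 m and contact force between the fingers and stop_box below 0.5 N), for 0.2 s.
2. with the stop latched, the pointer is at the yellow clip and the clamp knob is tight (value of joint stop above 0.007 m and value of joint clamp above 1.1 rad and y of fence_pointer in the frame of mark_yellow between -0.004 and 0.004 m), for 0.2 s.
At the end, for the whole second after the job is handed in: The mushroom stop is out again (joint stop below 2 mm, head turned back to below 0.2 rad), the stop block is at rest with its pointer within 4 mm of the yellow clip along the table, and the clamp knob is tight (above 1.1 rad) (value of joint stop below 0.002 m and value of joint stop_twist below 0.2 rad and value of joint clamp above 1.1 rad and y of fence_pointer in the frame of mark_yellow between -0.004 and 0.004 m and velocity of joint fence between -0.01 and 0.01 m/s); the robot touches nothing.
It fails at once if the stop block is moved more than 10 mm from its start while the mushroom stop is out, other than being at the yellow clip and clamped (distance of fence_center from where it was at the start of the episode above 0.01 m and value of joint stop below 0.005 m and not (value of joint clamp above 1.1 rad and y of fence_pointer in the frame of mark_yellow between -0.004 and 0.004 m)).
It fails at once if a tin, the glass, the pliers, a panel or the sketchbook is moved by more than 30 mm (distance of any of tin_red, tin_blue, tin_white, glass, pliers, panel_low, panel_top, sketchbook from where it was at the start of the episode above 0.03 m).
It also fails if it takes over 72 s, if anything falls off the work surface, if the arm or the gripper's body presses on something with over 40 N, if the wrist force passes 120 N, or if a joint passes its speed limit or range.

## Working session

There is one attempt and no reset: what is moved stays moved. The work goes in short steps, Python scripts to look and compute and a tool call to move; the robot and the scene stay as the last step left them, time stands still between calls to the robot, and variables do not carry over. Pictures are saved under pics/ and viewed, and the job is handed in when it is done.

Besides the shell and the picture viewer there is one more tool, called after "Call:" as a command line: name --pt "numbers of a row" for each row, then --argument value for the rest. send_rows: Moves the arm, as the interface text tells. Shifts and turns lie within -1 to 1; 1 stands for 0.25 m of shift or 180 degrees of turn. Its arguments: {"type":"object","properties":{"series":{"type":"array"},"squeeze":{"type":"number"}},"required":["series"]}

```bash
mkdir -p pics; ls; cat > h.py <<'E'
import numpy as np, cv2
from station import telemetry, viewer, ticket
def snap(n,tag):
    d=viewer.get_image(n); cv2.imwrite(f'pics/{tag}.png',cv2.cvtColor(d['img'],cv2.COLOR_RGB2BGR))
    np.savez(f'pics/{tag}.npz',**{k:np.array(d[k]) for k in('K','eye','rotation','img')})
    return d
def load(tag): return dict(np.load(f'pics/{tag}.npz'))
def ray(d,u,v):
    K=d['K']; x=np.linalg.solve(K,[u,v,1.]); r=d['rotation']@np.array([x[0],-x[1],-1.]); return d['eye'],r
def onz(d,u,v,z):
    e,r=ray(d,u,v); return e+r*(z-e[2])/r[2]
def proj(d,p):
    c=d['rotation'].T@(np.array(p)-d['eye']); q=d['K']@np.array([c[0],-c[1],-c[2]]); return q[:2]/q[2]
E
python3 - <<'E'
from h import *
for n in('scene','top','wrist'):
    d=snap(n,n+'0'); print(n,d.keys(),d['K'].round(1).tolist(),d['eye'],d['rotation'].round(3).tolist())
print(telemetry.sense())
E
```

```text
pics
scene dict_keys(['img', 'K', 'eye', 'rotation']) [[477.9, 0.0, 327.2], [0.0, 477.9, 235.3], [0.0, 0.0, 1.0]] [ 1.00261996 -0.42148383  1.16026142] [0.539, 0.014, 0.765]
top dict_keys(['img', 'K', 'eye', 'rotation']) [[596.2, 0.0, 325.0], [0.0, 596.2, 236.7], [0.0, 0.0, 1.0]] [0.34729856 0.03264206 1.87328324] [0.121, 0.001, -1.563]
wrist dict_keys(['img', 'K', 'eye', 'rotation']) [[409.5, 0.0, 327.2], [0.0, 409.5, 240.1], [0.0, 0.0, 1.0]] [0.18004806 0.60259349 0.38484571] [-0.248, 0.0, 1.17]
{'clock': 0.15, 'qpos': array([ 1.16758824e+00,  3.53521621e-01,  1.63395120e+00,  2.11960848e-05,
        1.15518682e+00, -2.40896325e-03]), 'qvel': array([ 7.66422246e-05, -2.52175955e-03, -1.00785831e-03,  1.86166328e-03,
       -1.19355641e-04, -1.00728079e-03]), 'tau': array([ 1.61827784e-04, -5.94202816e+01, -3.34467566e+01,  6.97531644e-02,
        2.03226716e-02, -1.05239221e-04]), 'tcp_pos': array([0.24369905, 0.57512647, 0.21402099]), 'eef_rot': array([-3.14052571e+00, -2.19528064e-05,  2.74078495e+00]), 'contact_force': array([-0.37173942,  0.51441989, -0.7645143 ]), 'torque': array([ 0.0487904 , -0.04062894,  0.01001067]), 'gripper_width': 0.09209189121711997}
```

```bash
cat >> h.py <<'E'
from scipy.spatial.transform import Rotation as Rt
def fix(d):
    d=dict(d)
    if np.array(d['rotation']).shape==(3,): d['rotation']=Rt.from_euler('xyz',d['rotation']).as_matrix()
    return d
_snap,_load=snap,load
def snap(n,t): return fix(_snap(n,t))
def load(t): return fix(_load(t))
E
python3 - <<'E'
from h import *
for t in('scene0','top0','wrist0'):
    d=load(t); print(t,proj(d,[0,0,0]),proj(d,[.5,0,0]),proj(d,[.5,.3,0]))
E
```

```text
scene0 [196.45466911 153.51254939] [307.95823164 248.11877211] [378.39673209 185.00856928]
top0 [335.26594587 424.04361616] [336.10040487 260.46363539] [240.89028766 259.77171615]
wrist0 [-328.52855397  211.38288961] [-22.7250167  581.11845452] [194.51460505 503.93124941]
```

View pics/scene0.png

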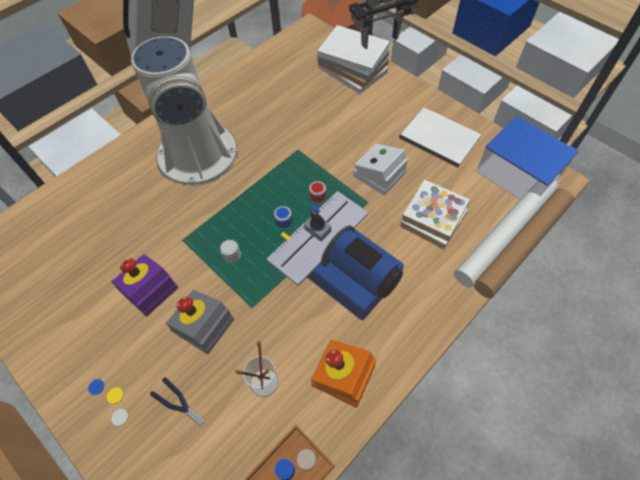

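View pics/top0.png

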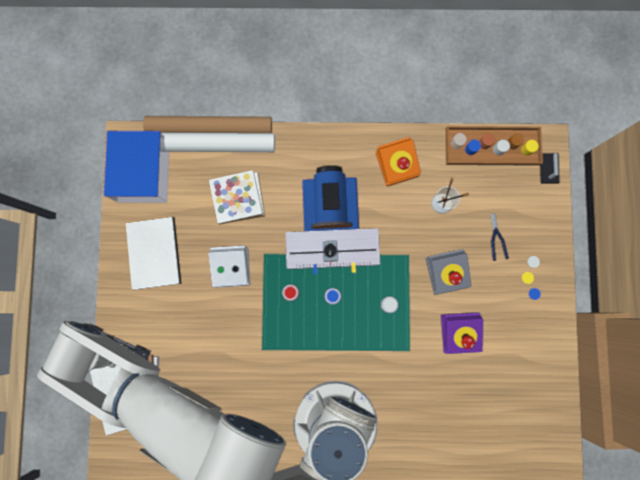

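View pics/wrist0.png

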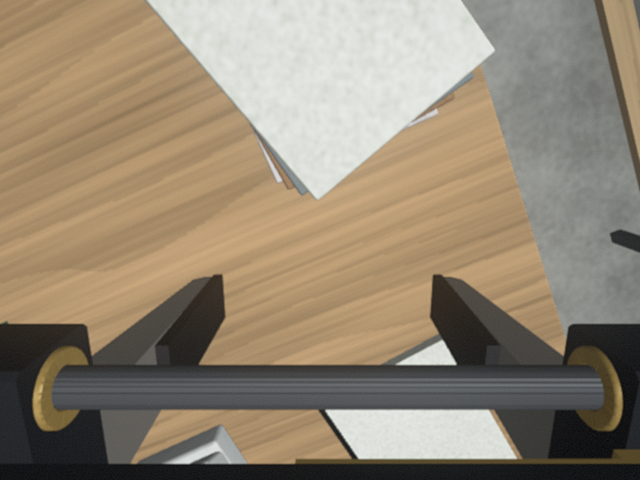

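```bash
python3 - <<'E'
from h import *
d=load('top0'); im=d['img'][...,::-1]
a=cv2.resize(im[215:300,260:400],None,fx=5.5,fy=5.5,interpolation=cv2.INTER_CUBIC)
cv2.imwrite('pics/c1.png',a)
a=cv2.resize(im[240:305,415:485],None,fx=8,fy=8,interpolation=cv2.INTER_CUBIC)
cv2.imwrite('pics/c2.png',a)
E
```

```text
(no output)
```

View pics/c1.png

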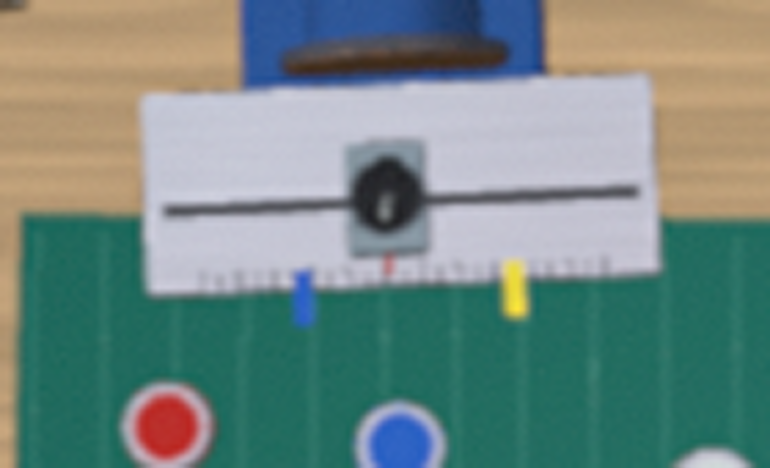

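View pics/c2.png

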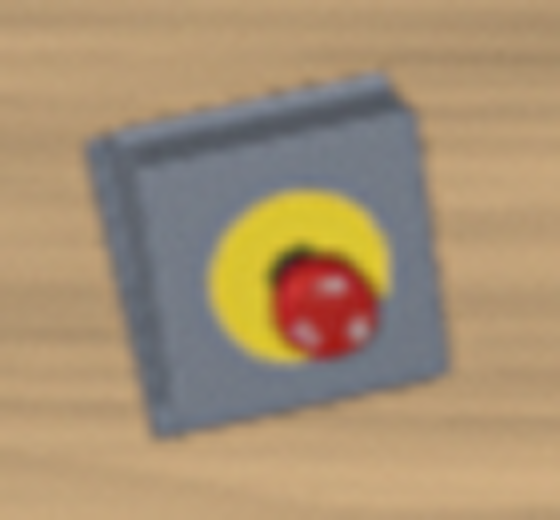

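```bash
python3 - <<'E'
from h import *
d=load('scene0'); im=d['img'][...,::-1]
a=cv2.resize(im[280:360,155:245],None,fx=7,fy=7,interpolation=cv2.INTER_CUBIC)
cv2.imwrite('pics/c3.png',a)
a=cv2.resize(im[185:290,260:375],None,fx=5.5,fy=5.5,interpolation=cv2.INTER_CUBIC)
cv2.imwrite('pics/c4.png',a)
t=load('top0')
def c(u,v): return 260+u/5.5-.5+.09,215+v/5.5-.41
for n,p,z in [('tabBL',(148,294),.09),('tabBR',(660,272),.09),('tabTL',(142,96),.09),('tabTR',(648,74),.09),('yel',(516,291),.09),('blu',(304,300),.09),('ptr',(389,266),.09),('knob',(386,196),.157),('blkTL',(346,144),.12),('blkTR',(424,140),.12),('blkBR',(429,250),.12),('blkBL',(349,256),.12)]:
    print(n,onz(t,*c(*p),z).round(4))
E
```

```text
tabBL [0.4688 0.15   0.09  ]
tabBR [ 0.4829 -0.1288  0.09  ]
tabTL [0.5775 0.1549 0.09  ]
tabTR [ 0.5917 -0.1226  0.09  ]
yel [ 0.4719 -0.0504  0.09  ]
blu [0.4662 0.065  0.09  ]
ptr [0.4851 0.0189 0.09  ]
knob [0.5168 0.0212 0.157 ]
blkTL [0.5484 0.0426 0.12  ]
blkTR [0.5508 0.0007 0.12  ]
blkBR [ 0.4915 -0.0023  0.12  ]
blkBL [0.488  0.0406 0.12  ]
```

View pics/c3.png

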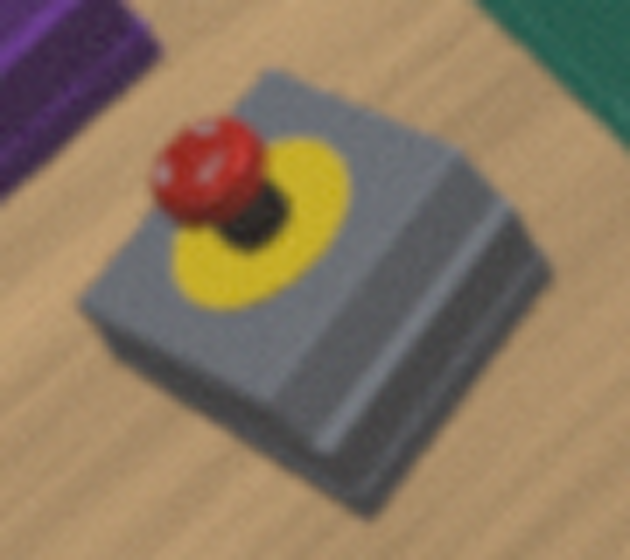

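View pics/c4.png

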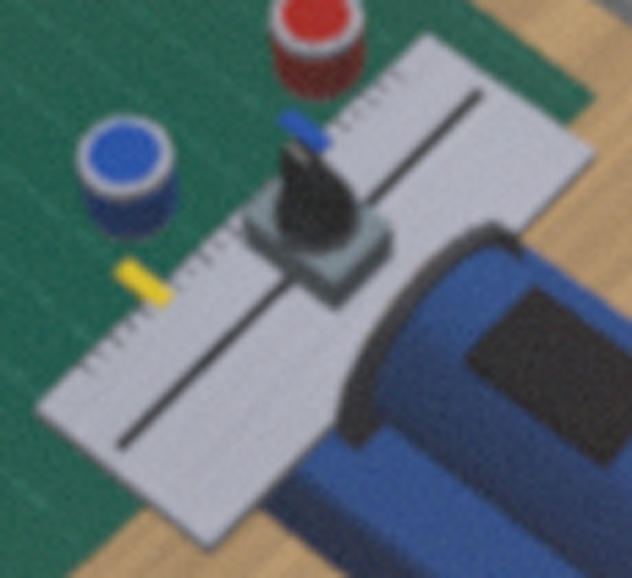

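```bash
cat >> h.py <<'E'
def tri(obs):
    A=np.zeros((3,3));b=np.zeros(3)
    for d,u,v in obs:
        e,r=ray(d,u,v); r=r/np.linalg.norm(r); P=np.eye(3)-np.outer(r,r); A+=P;b+=P@e
    p=np.linalg.solve(A,b); return p,[proj(d,p)-[u,v] for d,u,v in obs]
E
python3 - <<'E'
from h import *
t=load('top0');s=load('scene0')
p,e=tri([(s,155+260/7-.43,280+223/7-.43),(t,415+300/8-.44,240+276/8-.44)]);print(p,e)
for yaw in(.22,.235):
    ax=np.array([-np.sin(.42)*np.cos(yaw),-np.sin(.42)*np.sin(yaw),np.cos(.42)])
    for h in(.0415,.0295): 
        q=p+h*ax
        print(yaw,q,((proj(s,q)-[155,280]+.43)*7),((proj(t,q)-[415,240]+.44)*8))
E
```

```text
[ 0.45516736 -0.34661741  0.08170086] [array([-0.23135354,  0.05869703]), array([-0.16934781, -0.07975007])]
0.22 [ 0.43865316 -0.3503103   0.11959406] [190.19781644 156.69951003] [331.26823083 314.36221486]
0.22 [ 0.44342835 -0.34924248  0.10863699] [210.25786987 176.32668023] [321.68437186 302.90488686]
0.235 [ 0.43871041 -0.35055759  0.11959406] [189.71107209 157.30481599] [331.93887652 314.21105165]
0.235 [ 0.44346905 -0.34941826  0.10863699] [209.91572835 176.75524443] [322.15802368 302.79816182]
```

```bash
cat >> h.py <<'E'
def rows(p,yaw,f=None):
    s=telemetry.sense(); R=Rt.from_euler('xyz',s['eef_rot']).as_matrix()
    d=R.T@(np.array(p)-s['tcp_pos'])/.25
    sp=-(yaw-s['eef_rot'][2]); sp=(sp+np.pi)%(2*np.pi)-np.pi
    n=max(np.linalg.norm(d)*.25/.05,abs(np.degrees(sp))/8.59)
    print('row',d.round(4),'spin',round(sp/np.pi,4),'nrows',round(n,1)); 
def st():
    s=telemetry.sense(); print(s['clock'],s['tcp_pos'].round(4),s['eef_rot'].round(4),'F',s['contact_force'].round(2),'w',round(s['gripper_width'],4),'j',np.round(s['qpos'],2))
E
python3 - <<'E'
from h import *
st(); rows([.50,-.02,.25],1.62)
E
```

```text
0.15 [0.2437 0.5751 0.214 ] [-3.1405 -0.      2.7408] F [-0.37  0.51 -0.76] w 0.0921 j [ 1.17  0.35  1.63  0.    1.16 -0.  ]
row [-1.8727 -1.792  -0.142 ] spin 0.3568 nrows 13.0
```

Call:
send_rows --pt "-0.94 -0.9 -0.14 0.357 1" --pt "-0.94 -0.9 -0.14 0.357 1" --pt "-0.94 -0.9 -0.14 0.357 1" --pt "-0.94 -0.9 -0.14 0.357 1" --pt "-0.94 -0.9 -0.14 0.357 1" --pt "-0.94 -0.9 -0.14 0.357 1" --pt "-0.94 -0.9 -0.14 0.357 1" --pt "-0.94 -0.9 -0.14 0.357 1"

```text
clock: 0.95
tcp_pos: [0.3734, 0.2738, 0.25]
eef_rot: [3.141, 0.001, 1.61]
contact_force: [0.4, 1.2, -0.6]
gripper_width: 0.0921
```

```bash
python3 - <<'E'
from h import *
st(); rows([.50,-.02,.25],1.62)
E
```

```text
0.95 [0.3734 0.2738 0.25  ] [3.1408e+00 5.0000e-04 1.6103e+00] F [ 0.38  1.16 -0.58] w 0.0921 j [ 0.63  0.06  1.92 -0.    1.16  0.59]
row [-1.1942e+00  4.5940e-01  1.0000e-03] spin -0.0031 nrows 6.4
```

Call:
send_rows --pt "-1 0.45 0 0 1" --pt "-1 0.45 0 0 1" --pt "-1 0.45 0 0 1" --pt "-1 0.45 0 0 1" --pt "-1 0.45 0 0 1" --pt "-1 0.45 0 0 1" --pt "-1 0.45 0 0 1" --pt "-1 0.45 0 0 1"

```text
clock: 1.75
tcp_pos: [0.4965, 0.0323, 0.2492]
eef_rot: [-3.141, -0.0, 1.618]
contact_force: [0.2, 0.0, -0.7]
gripper_width: 0.0919
```

```bash
python3 - <<'E'
from h import *
st(); snap('wrist','w1')
E
```

```text
1.75 [0.4965 0.0323 0.2492] [-3.1406e+00 -4.0000e-04  1.6177e+00] F [ 0.19  0.01 -0.7 ] w 0.0919 j [0.06 0.12 1.86 0.   1.16 0.01]
```

View pics/w1.png

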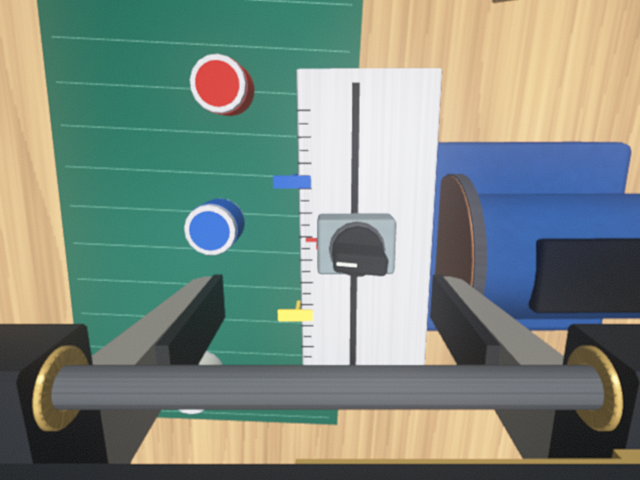

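```bash
python3 - <<'E'
from h import *
d=load('w1'); im=d['img'][...,::-1]
a=cv2.resize(im[170:330,270:410],None,fx=5,fy=5,interpolation=cv2.INTER_CUBIC)[:,:]
cv2.imwrite('pics/c5.png',cv2.resize(a,None,fx=.75,fy=.75))
E
```

```text
(no output)
```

View pics/c5.png

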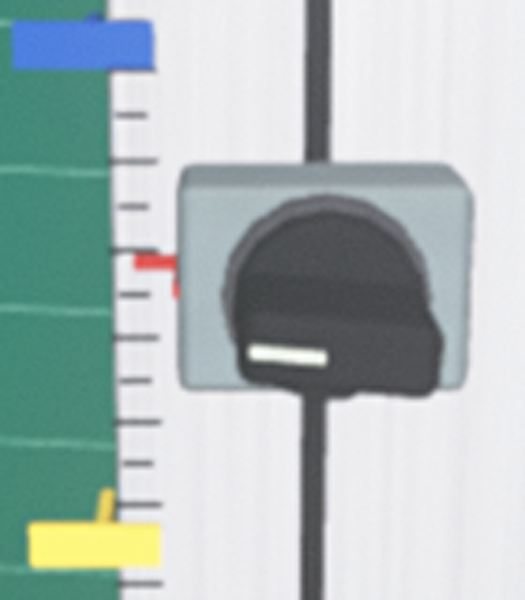

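```bash
python3 - <<'E'
from h import *
t=load('w1')
def c(u,v): return 270+u/3.75-.4,170+v/3.75-.4
for n,p,z in [('w1',(250,352),.164),('w2',(326,358),.164),('barTL',(240,315),.164),('barTR',(435,325),.164),('barBR',(436,395),.164),('barBL',(242,377),.164),('yelTL',(28,523),.09),('yelBR',(160,567),.09),('yelTR',(160,522),.09),('ptrtip',(134,262),.09),('blkTL',(183,188),.12),('blkTR',(470,188),.12),('blkBR',(468,388),.12),('blkBL',(182,387),.12),('edge1',(110,72),.09),('edge2',(118,515),.09)]:
    print(n,onz(t,*c(*p),z).round(4))
E
```

```text
w1 [0.5025 0.0214 0.164 ]
w2 [0.5158 0.021  0.164 ]
barTL [0.5004 0.0281 0.164 ]
barTR [0.5343 0.0278 0.164 ]
barBR [0.5356 0.0151 0.164 ]
barBL [0.5013 0.0168 0.164 ]
yelTL [ 0.4562 -0.0453  0.09  ]
yelBR [ 0.4871 -0.0549  0.09  ]
yelTR [ 0.4867 -0.0436  0.09  ]
ptrtip [0.4786 0.0181 0.09  ]
blkTL [0.4891 0.0412 0.12  ]
blkTR [0.5462 0.0439 0.12  ]
blkBR [0.5494 0.0021 0.12  ]
blkBL [ 4.906e-01 -4.000e-04  1.200e-01]
edge1 [0.472  0.0599 0.09  ]
edge2 [ 0.4769 -0.0423  0.09  ]
```

```bash
python3 - <<'E'
from h import *
st(); rows([.464,-.17,.24],.23);rows([.432,-.352,.18],.23)
E
```

```text
1.8 [0.4963 0.0329 0.2493] [-3.1407e+00 -4.0000e-04  1.6190e+00] F [-0.63  0.71  0.04] w 0.0918 j [0.06 0.12 1.86 0.   1.16 0.01]
row [-0.8046 -0.1682  0.0371] spin 0.4421 nrows 9.3
row [-1.5256 -0.3309  0.2769] spin 0.4421 nrows 9.3
```

Call:
send_rows --pt "-1 -0.21 0.05 0.442 -1" --pt "-1 -0.21 0.05 0.442 -1" --pt "-1 -0.21 0.05 0.442 -1" --pt "-1 -0.21 0.05 0.442 -1" --pt "-1 -0.21 0.05 0.442 -1" --pt "-1 -0.21 0.05 0.442 -1" --pt "-1 -0.21 0.05 0.442 -1" --pt "-1 -0.21 0.05 0.442 -1" --pt "-1 -0.21 0.05 0.442 -1" --pt "-1 -0.21 0.05 0.442 -1"

```text
clock: 2.8
tcp_pos: [0.4567, -0.2182, 0.2371]
eef_rot: [-3.141, -0.0, 0.227]
contact_force: [-0.2, 1.4, 0.2]
gripper_width: 0.0143
```

```bash
python3 - <<'E'
from h import *
st(); snap('wrist','w2'); rows([.432,-.352,.16],.23)
E
```

```text
2.8 [ 0.4567 -0.2182  0.2371] [-3.1412 -0.      0.2271] F [-0.21  1.38  0.21] w 0.0143 j [-0.45  0.14  1.86  0.    1.14  0.89]
row [-0.2174  0.4991  0.3082] spin -0.0006 nrows 3.1
```

View pics/w2.png

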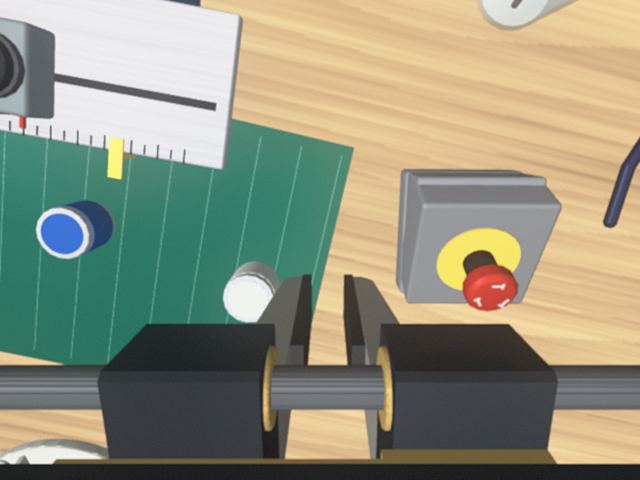

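```bash
python3 - <<'E'
from h import *
w=load('w2');t=load('top0');s=load('scene0')
print(proj(w,[.4387,-.3504,.1196]),proj(w,[.4552,-.3466,.0817]))
p,e=tri([(s,155+260/7-.43,280+223/7-.43),(t,415+300/8-.44,240+276/8-.44),(w,479,259)]);print(p,e)
a=cv2.resize(w['img'][160:320,390:570,::-1],None,fx=4,fy=4,interpolation=cv2.INTER_CUBIC);cv2.imwrite('pics/c6.png',a)
E
```

```text
[494.38787809 295.53124338] [478.36737066 259.38969062]
[ 0.45540383 -0.3466842   0.08203183] [array([-0.22827056,  0.08948724]), array([-0.12533837, -0.16479871]), array([-0.31602699,  0.29734023])]
```

View pics/c6.png

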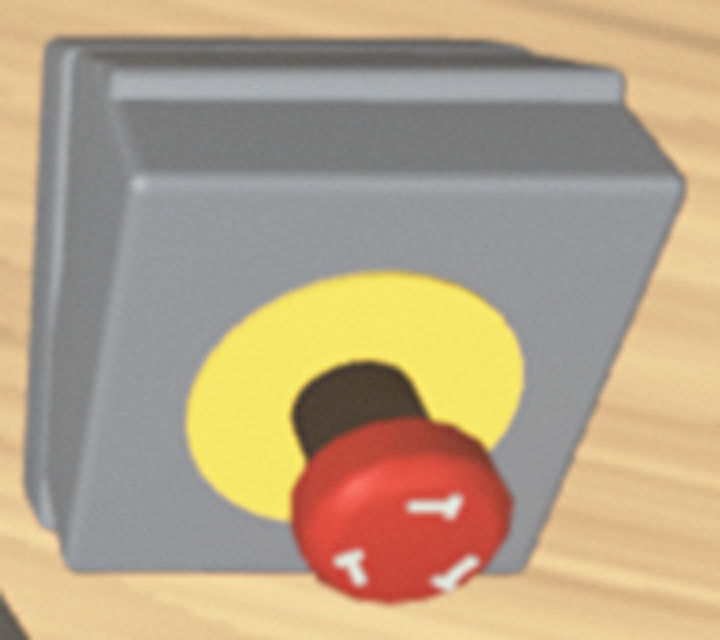

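```bash
python3 - <<'E'
from h import *
rows([.426,-.3534,.1346],.23)
E
```

```text
row [-0.242   0.4992  0.4098] spin -0.0006 nrows 3.4
```

Call:
send_rows --pt "-0.242 0.499 0.1 0 -1" --pt "-0.242 0.499 0.1 0 -1" --pt "-0.242 0.499 0.1 0 -1" --pt "-0.242 0.499 0.41 0 -1" --pt "-0.242 0.499 0.41 0 -1" --pt "-0.242 0.499 0.41 0 -1" --pt "-0.242 0.499 0.41 0 -1"

```text
clock: 3.55
tcp_pos: [0.4267, -0.3543, 0.135]
eef_rot: [-3.141, 0.0, 0.233]
contact_force: [0.1, 0.2, 1.2]
gripper_width: 0.0007
```

```bash
python3 - <<'E'
from h import *
st(); snap('wrist','w3')
E
```

```text
3.55 [ 0.4267 -0.3543  0.135 ] [-3.141e+00  3.000e-04  2.326e-01] F [0.15 0.23 1.24] w 0.0007 j [-0.7   0.34  1.86  0.    0.95  0.64]
```

View pics/w3.png

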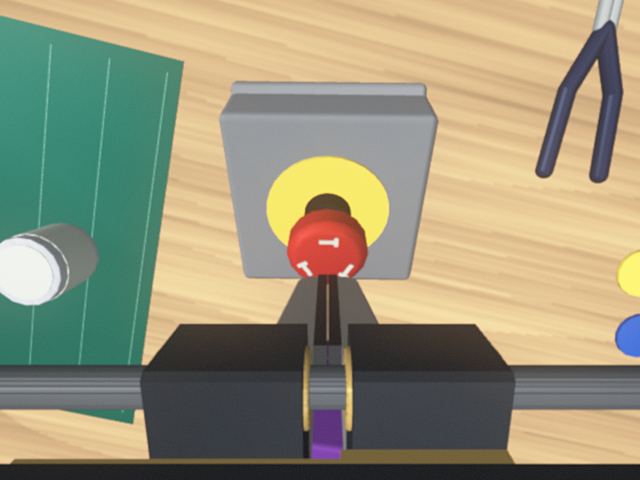

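Call:
send_rows --pt "0.0195 0 0.044 0 -1" --pt "0.026 0 0.058 0 -1" --pt "0.031 0 0.069 0 -1" --pt "0.034 0 0.077 0 -1" --pt "0.034 0 0.077 0 -1"

```text
clock: 4.1
tcp_pos: [0.4351, -0.3534, 0.1159]
eef_rot: [3.141, -0.001, 0.231]
contact_force: [-0.4, 1.0, 4.0]
gripper_width: 0.0006
```

Call:
send_rows --pt "0.0033 0 0.0073 0 -1" --pt "0.0065 0 0.0146 0 -1" --pt "0.0098 0 0.022 0 -1" --pt "0.0098 0 0.022 0 -1"

```text
clock: 4.5
tcp_pos: [0.4374, -0.3529, 0.11]
eef_rot: [3.141, -0.001, 0.231]
contact_force: [0.5, 0.7, 5.5]
gripper_width: 0.0006
```

Call:
send_rows --pt "0.0016 0 0.0036 0 -1" --pt "0.0033 0 0.0073 0 -1" --pt "0.0033 0 0.0073 0 -1"

```text
clock: 4.8
tcp_pos: [0.438, -0.3531, 0.1094]
eef_rot: [3.14, -0.0, 0.231]
contact_force: [-4.2, 1.5, 17.8]
gripper_width: 0.0005
```

```bash
python3 - <<'E'
from h import *
st(); snap('wrist','w4')
E
```

```text
4.8 [ 0.438  -0.3531  0.1094] [ 3.1404e+00 -3.0000e-04  2.3090e-01] F [-4.18  1.47 17.8 ] w 0.0005 j [-0.68  0.38  1.86 -0.    0.9   0.66]
```

View pics/w4.png

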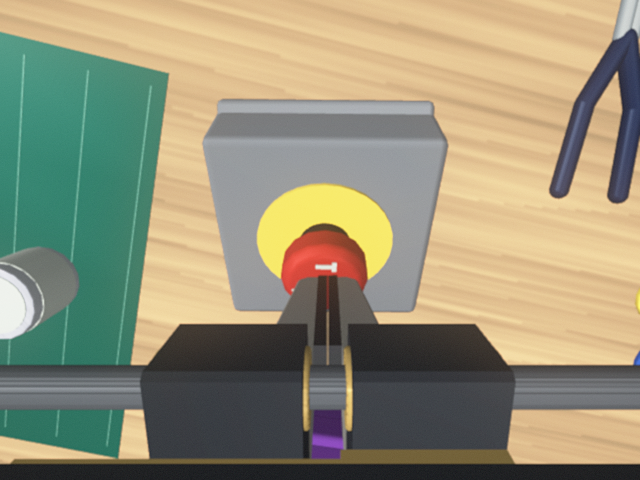

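Call:
send_rows --pt "-0.065 0 -0.146 0 -1" --pt "-0.1 0 -0.4 0 -1" --pt "-0.1 0 -0.5 0 -1" --pt "-0.1 0 -0.5 0 -1" --pt "-0.1 0 -0.5 0 -1" --pt "-0.1 0 -0.5 0 -1"

```text
clock: 5.45
tcp_pos: [0.4126, -0.3575, 0.2315]
eef_rot: [-3.14, 0.001, 0.231]
contact_force: [0.8, -0.0, -1.3]
gripper_width: 0.0002
```

```bash
python3 - <<'E'
from h import *
st(); w=snap('wrist','w5')
c=np.array([.4554,-.3467,.0820])
a=np.array([-.397,-.093,.913])
print(proj(w,c+a*.0415),proj(w,c+a*.0325))
E
```

```text
5.45 [ 0.4126 -0.3575  0.2315] [-3.1397e+00  1.5000e-03  2.3080e-01] F [ 0.85 -0.   -1.3 ] w 0.0002 j [-0.72  0.22  1.78 -0.    1.15  0.62]
[327.59684833 197.69181228] [327.61183021 190.89273289]
```

View pics/w5.png

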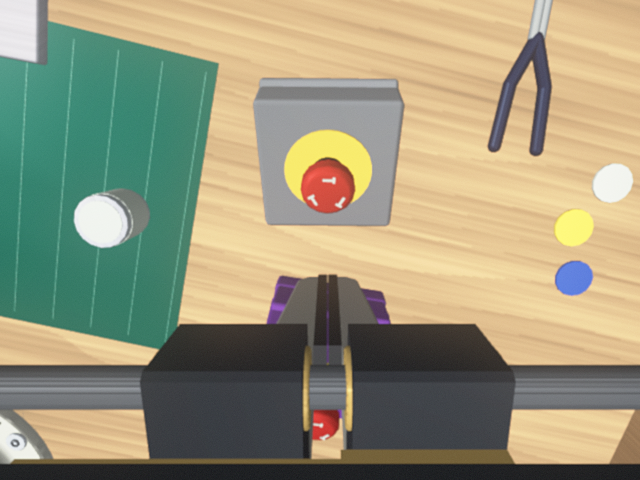

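```bash
python3 - <<'E'
from h import *
s=snap('scene','s1');im=s['img'][...,::-1]
a=cv2.resize(im[280:360,155:245],None,fx=7,fy=7,interpolation=cv2.INTER_CUBIC)
cv2.imwrite('pics/c7.png',a)
rows([.525,-.03,.26],0.0);rows([.47,-.2,.25],0.0)
E
```

```text
row [ 0.737  -1.1726 -0.1136] spin 0.0735 nrows 6.9
row [ 0.3673 -0.5609 -0.0744] spin 0.0735 nrows 3.4
```

View pics/c7.png

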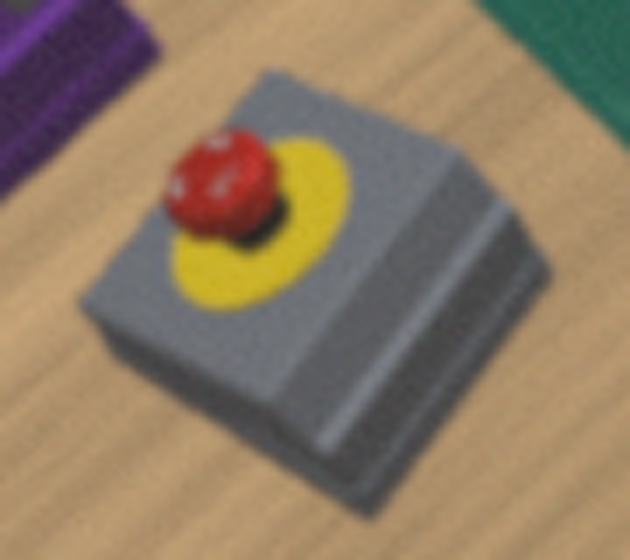

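Call:
send_rows --pt "0.7 -0.95 -0.1 -0.917 0.3" --pt "0.7 -0.95 -0.1 -0.917 0.3" --pt "0.7 -0.95 -0.1 -0.917 0.3" --pt "0.7 -0.95 -0.1 -0.917 0.3" --pt "0.7 -0.95 -0.1 -0.917 0.3" --pt "0.7 -0.95 -0.1 -0.917 0.3" --pt "0.7 -0.95 -0.1 -0.917 0.3" --pt "0.7 -0.95 -0.1 -0.917 0.3" --pt "0.7 -0.95 -0.1 -0.917 0.3" --pt "0.7 -0.95 -0.1 -0.917 0.3"

```text
clock: 6.55
tcp_pos: [0.5289, -0.0865, 0.2565]
eef_rot: [-3.139, -0.001, 1.738]
contact_force: [0.0, -0.1, -0.8]
gripper_width: 0.0599
```

```bash
python3 - <<'E'
from h import *
st(); rows([.518,.0215,.25],3.11)
E
```

```text
6.55 [ 0.5289 -0.0865  0.2565] [-3.1392e+00 -8.0000e-04  1.7376e+00] F [ 0.04 -0.11 -0.78] w 0.0599 j [-0.16  0.18  1.77 -0.    1.19 -0.33]
row [0.4332 0.0289 0.0264] spin -0.4369 nrows 9.2
```

Call:
send_rows --pt "0.43 0.03 0.026 -0.437 0.3" --pt "0.43 0.03 0.026 -0.437 0.3" --pt "0.43 0.03 0.026 -0.437 0.3" --pt "0.43 0.03 0.026 -0.437 0.3" --pt "0.43 0.03 0.026 -0.437 0.3" --pt "0.43 0.03 0.026 -0.437 0.3" --pt "0.43 0.03 0.026 -0.437 0.3" --pt "0.43 0.03 0.026 -0.437 0.3" --pt "0.43 0.03 0.026 -0.437 0.3" --pt "0.43 0.03 0.026 -0.437 0.3"

```text
clock: 7.55
tcp_pos: [0.5192, 0.0204, 0.2503]
eef_rot: [-3.141, -0.002, 3.107]
contact_force: [-0.5, -0.9, 0.2]
gripper_width: 0.0601
```

```bash
python3 - <<'E'
from h import *
st(); rows([.518,.0215,.146],3.11); w=snap('wrist','w6'); print(proj(w,[.5,.022,.164]),proj(w,[.536,.021,.164]),proj(w,[.4715,-.0495,.09]))
E
```

```text
7.55 [0.5192 0.0204 0.2503] [-3.1414e+00 -2.2000e-03  3.1067e+00] F [-0.54 -0.88  0.19] w 0.0601 j [ 0.04  0.15  1.81 -0.    1.17 -1.5 ]
row [0.0039 0.0042 0.417 ] spin -0.001 nrows 2.1
[327.50477182 217.36606079] [327.87365637 271.00988095] [236.72775396 167.78960686]
```

View pics/w6.png

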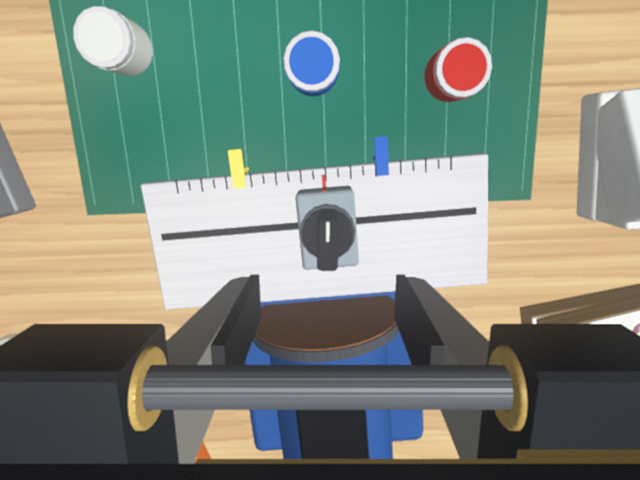

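Call:
send_rows --pt "0.004 0.004 0.2 0 0.2" --pt "0.004 0.004 0.3 0 0.2" --pt "0.004 0.004 0.417 0 0.2" --pt "0.004 0.004 0.417 0 0.2" --pt "0.004 0.004 0.417 0 -1" --pt "0.004 0.004 0.417 0 -1" --pt "0.004 0.004 0.417 0 -1" --pt "0.004 0.004 0.417 0 -1" --pt "0.004 0.004 0.417 0 -1" --pt "0.004 0.004 0.417 0 -1" --squeeze 20

```text
clock: 8.6
tcp_pos: [0.519, 0.0213, 0.1478]
eef_rot: [-3.142, 0.001, 3.103]
contact_force: [-0.7, -0.9, 4.6]
gripper_width: 0.0136
```

```bash
python3 - <<'E'
from h import *
st(); w=snap('wrist','w7')
E
```

```text
8.6 [0.519  0.0213 0.1478] [-3.1416e+00  9.0000e-04  3.1033e+00] F [-0.68 -0.91  4.57] w 0.0136 j [ 0.04  0.27  1.92 -0.    0.95 -1.49]
```

View pics/w7.png

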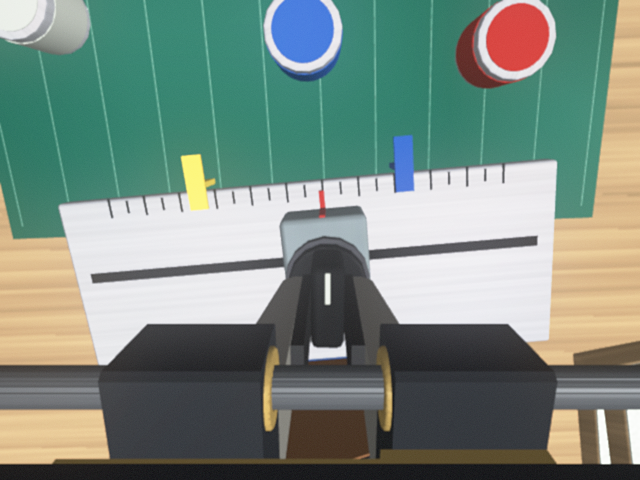

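```bash
python3 - <<'E'
from h import *
w=load('w7')
im=w['img'].astype(int);h=cv2.cvtColor(w['img'],cv2.COLOR_RGB2HSV)
def cen(lo,hi,box):
    u0,u1,v0,v1=box; m=cv2.inRange(h,np.array(lo),np.array(hi))[v0:v1,u0:u1]; v,u=np.nonzero(m); return len(u),u.mean()+u0,v.mean()+v0,u.min()+u0,v.min()+v0
y=cen((22,120,120),(35,255,255),(150,207,140,220)); r=cen((0,120,100),(8,255,255),(300,345,180,225)); b=cen((105,120,80),(125,255,255),(393,415,130,195))
L=onz(w,62,204,.09);R=onz(w,556,161,.09);print(L,R,np.linalg.norm(L-R))
yaw=np.arctan2(*(R-L)[[0]],(R-L)[1])
yaw=-yaw
print('yaw',yaw)
for n,c in(('y',y),('r',r),('b',b)):
    p=onz(w,c[1],c[2],.09); print(n,c,p.round(4),'ys',-np.sin(yaw)*p[0]+np.cos(yaw)*p[1])
E
```

```text
[ 0.48124271 -0.1260146   0.09      ] [0.46790348 0.14978154 0.09      ] 0.27611853353201027
yaw 0.048328622875387826
y (1005, np.float64(194.7363184079602), np.float64(180.63383084577114), np.int64(181), np.int64(155)) [ 0.471  -0.0497  0.09  ] ys -0.07244366877904841
r (79, np.float64(321.53164556962025), np.float64(202.0253164556962), np.int64(319), np.int64(191)) [0.4857 0.0202 0.09  ] ys -0.00333529383345035
b (1027, np.float64(403.13437195715676), np.float64(162.7010710808179), np.int64(393), np.int64(135)) [0.4656 0.0659 0.09  ] ys 0.04331294474155896
```

Call:
send_rows --pt "-0.004 -0.04 -0.004 0 -1" --pt "-0.009 -0.1 -0.004 0 -1" --pt "-0.014 -0.16 -0.004 0 -1" --pt "-0.019 -0.22 -0.004 0 -1" --pt "-0.023 -0.26 -0.004 0 -1" --pt "-0.0243 -0.274 -0.004 0 -1" --pt "-0.0243 -0.274 -0.004 0 -1" --pt "-0.0243 -0.274 -0.004 0 -1"

```text
clock: 9.45
tcp_pos: [0.5224, -0.0486, 0.148]
eef_rot: [-3.141, 0.0, 3.103]
contact_force: [4.7, -2.4, -10.0]
gripper_width: 0.0141
```

```bash
python3 - <<'E'
from h import *
st(); w=snap('wrist','w8'); snap('top','t8')
t=load('t8')
cv2.imwrite('pics/c8.png',cv2.resize(w['img'][120:260,220:420,::-1],None,fx=4,fy=4,interpolation=cv2.INTER_CUBIC))
E
```

```text
9.45 [ 0.5224 -0.0486  0.148 ] [-3.1405e+00  4.0000e-04  3.1030e+00] F [  4.72  -2.44 -10.  ] w 0.0141 j [-0.09  0.28  1.91 -0.    0.95 -1.63]
```

View pics/c8.png

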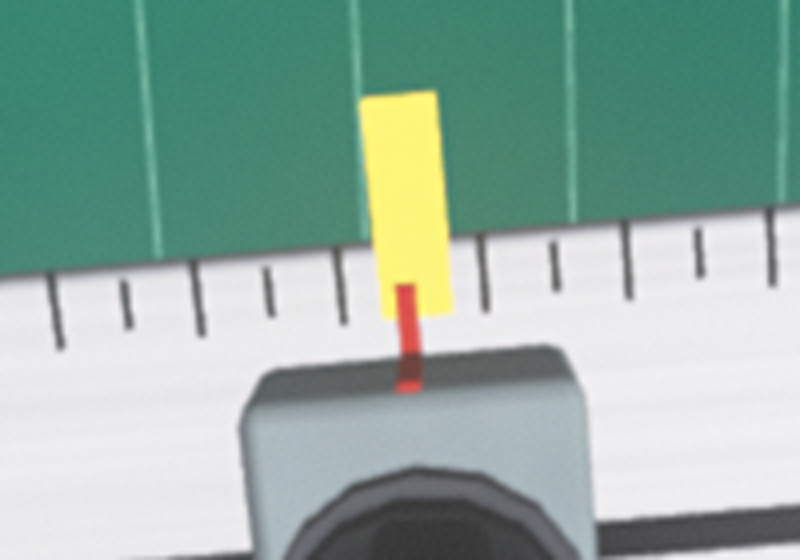

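Call:
send_rows --pt "-0.002 0.006 0.004 0 -1" --pt "-0.002 0.006 0.004 0 -1" --pt "-0.002 0.006 0.004 0 -1"

```text
clock: 9.85
tcp_pos: [0.5225, -0.0464, 0.1478]
eef_rot: [-3.141, -0.0, 3.104]
contact_force: [-1.9, -2.2, 6.8]
gripper_width: 0.0138
```

```bash
python3 - <<'E'
from h import *
st(); w=snap('wrist','w9')
cv2.imwrite('pics/c9.png',cv2.resize(w['img'][120:260,220:420,::-1],None,fx=4,fy=4,interpolation=cv2.INTER_CUBIC))
E
```

```text
9.85 [ 0.5225 -0.0464  0.1478] [-3.1409e+00 -3.0000e-04  3.1035e+00] F [-1.93 -2.19  6.75] w 0.0138 j [-0.09  0.28  1.91 -0.    0.96 -1.62]
```

View pics/c9.png

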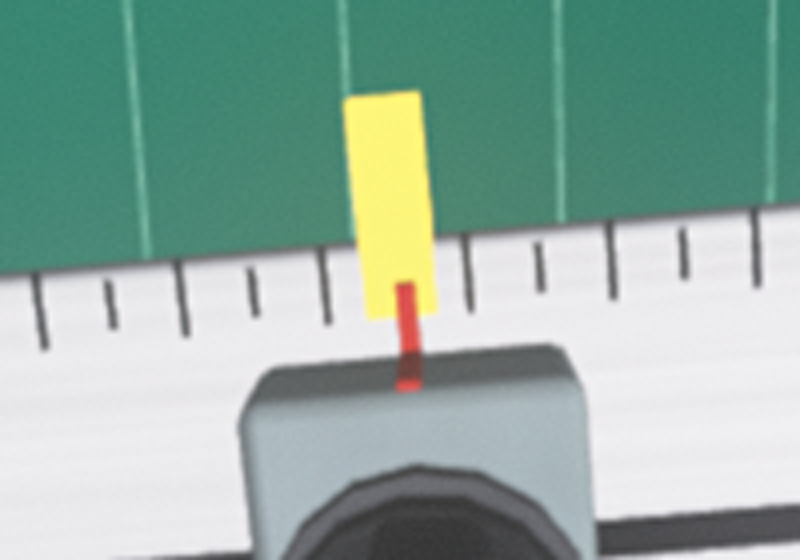

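Call:
send_rows --pt "0 0 0 0.04 -1" --pt "0 0 0 0.08 -1" --pt "0 0 0 0.12 -1" --pt "0 0 0 0.16 -1" --pt "0 0 0 0.2 -1" --pt "0 0 0 0.23 -1" --pt "0 0 0 0.26 -1" --pt "0 0 0 0.29 -1" --pt "0 0 0 0.32 -1" --pt "0 0 0 0.32 -1" --squeeze 30

```text
clock: 10.9
tcp_pos: [0.5225, -0.0463, 0.1478]
eef_rot: [-3.141, 0.0, 2.095]
contact_force: [-3.2, -2.0, 6.1]
gripper_width: 0.0136
```

```bash
python3 - <<'E'
from h import *
st(); print(telemetry.sense()['torque']); w=snap('wrist','w10')
E
```

```text
10.9 [ 0.5225 -0.0463  0.1478] [-3.1408e+00  3.0000e-04  2.0952e+00] F [-3.22 -1.95  6.11] w 0.0136 j [-0.09  0.28  1.91 -0.    0.96 -0.61]
[-0.48659889  0.48519969 -0.02934365]
```

View pics/w10.png

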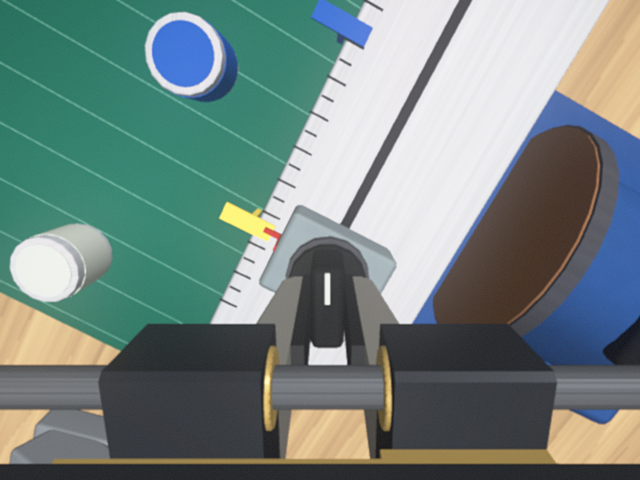

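Call:
send_rows --pt "0 0 0 0.02 -1" --pt "0 0 0 0.04 -1" --pt "0 0 0 0.06 -1" --pt "0 0 0 0.06 -1"

```text
clock: 11.35
tcp_pos: [0.5224, -0.0463, 0.1478]
eef_rot: [-3.141, 0.0, 1.908]
contact_force: [-1.8, -2.0, 6.4]
gripper_width: 0.0138
```

```bash
python3 - <<'E'
from h import *
st(); print(telemetry.sense()['torque'])
E
```

```text
11.35 [ 0.5224 -0.0463  0.1478] [-3.1409e+00  5.0000e-04  1.9079e+00] F [-1.84 -2.02  6.44] w 0.0138 j [-0.09  0.28  1.91 -0.    0.96 -0.43]
[-0.5280774   0.46402888 -0.11607773]
```

Call:
send_rows --pt "0 0 0 0.01 -1" --pt "0 0 0 0.02 -1" --pt "0 0 0 0.02 -1"

```text
clock: 11.65
tcp_pos: [0.5224, -0.0463, 0.1479]
eef_rot: [-3.141, 0.001, 1.846]
contact_force: [-1.6, -2.0, 6.7]
gripper_width: 0.0137
```

```bash
python3 - <<'E'
from h import *
st(); print(telemetry.sense()['torque'])
E
```

```text
11.65 [ 0.5224 -0.0463  0.1479] [-3.1409e+00  6.0000e-04  1.8463e+00] F [-1.62 -1.99  6.75] w 0.0137 j [-0.09  0.28  1.91 -0.    0.96 -0.37]
[-0.55679795  0.49892861  0.03923083]
```

Call:
send_rows --pt "0 0 0 0.01 -1" --pt "0 0 0 0.02 -1" --pt "0 0 0 0.02 -1"

```text
clock: 11.95
tcp_pos: [0.5224, -0.0463, 0.1479]
eef_rot: [-3.141, 0.001, 1.784]
contact_force: [-2.4, -1.9, 7.5]
gripper_width: 0.0136
```

```bash
python3 - <<'E'
from h import *
st()
for i in range(5): print(telemetry.sense()['torque'].round(3), telemetry.sense()['tau'][5]);w=viewer.get_image('wrist') if i<4 else snap('wrist','w11')
E
```

```text
11.95 [ 0.5224 -0.0463  0.1479] [-3.1410e+00  6.0000e-04  1.7837e+00] F [-2.36 -1.88  7.55] w 0.0136 j [-0.09  0.28  1.91 -0.    0.96 -0.3 ]
[-0.531  0.52   0.209] 0.6035300530493259
[-0.469  0.503  0.169] 0.3090756665915251
[-0.464  0.495  0.164] 0.1959545910358429
[-0.466  0.4    0.146] 0.16779962461441755
[-0.481  0.548  0.169] 0.16191858798265457
```

View pics/w11.png

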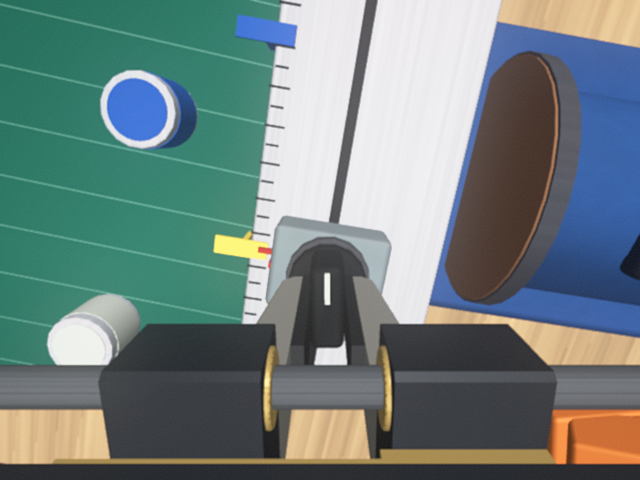

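Call:
send_rows --pt "0 0 0 0 0.3" --pt "0 0 0 0 0.3" --pt "0 0 0 0 0.3" --pt "0 0 -0.2 0 0.3" --pt "0 0 -0.4 0 0.3" --pt "0 0 -0.4 0 0.3" --pt "0 0 -0.4 0 0.3"

```text
clock: 12.9
tcp_pos: [0.5233, -0.0458, 0.2482]
eef_rot: [3.139, 0.001, 1.784]
contact_force: [-0.8, 0.2, -0.1]
gripper_width: 0.0595
```

```bash
python3 - <<'E'
from h import *
st(); w=snap('wrist','w12')
cv2.imwrite('pics/c12.png',cv2.resize(w['img'][150:300,200:420,::-1],None,fx=3.6,fy=3.6,interpolation=cv2.INTER_CUBIC))
E
```

```text
12.9 [ 0.5233 -0.0458  0.2482] [3.1393e+00 7.0000e-04 1.7841e+00] F [-0.8   0.22 -0.05] w 0.0595 j [-0.09  0.16  1.81  0.    1.17 -0.3 ]
```

View pics/c12.png

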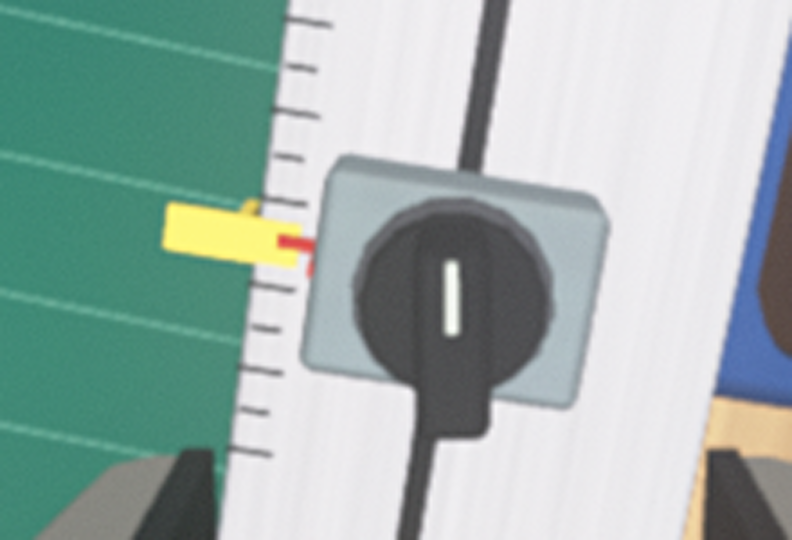

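```bash
python3 - <<'E'
from h import *
rows([.4465,-.3488,.22],.53)
E
```

```text
row [-1.1206 -0.5532  0.107 ] spin 0.3992 nrows 8.4
```

Call:
send_rows --pt "-0.98 -0.5 0 0.399 0.22" --pt "-0.98 -0.5 0 0.399 0.22" --pt "-0.98 -0.5 0 0.399 0.22" --pt "-0.98 -0.5 0 0.399 0.22" --pt "-0.98 -0.5 0 0.399 0.22" --pt "-0.98 -0.5 0 0.399 0.22" --pt "-0.98 -0.5 0 0.399 0.22" --pt "-0.98 -0.5 0 0.399 0.22" --pt "-0.98 -0.5 0 0.399 0.22" --pt "-0.98 -0.5 0 0.399 0.22"

```text
clock: 13.95
tcp_pos: [0.4514, -0.3112, 0.2452]
eef_rot: [-3.138, 0.001, 0.53]
contact_force: [-0.2, -0.5, -0.1]
gripper_width: 0.056
```

```bash
python3 - <<'E'
from h import *
st();rows([.4465,-.3488,.20],.53)
E
```

```text
13.95 [ 0.4514 -0.3112  0.2452] [-3.1384e+00  1.5000e-03  5.2970e-01] F [-0.15 -0.53 -0.09] w 0.056 j [-0.61  0.21  1.76  0.    1.18  0.43]
row [-0.0927  0.1205  0.1804] spin -0.0001 nrows 1.2
```

Call:
send_rows --pt "-0.093 0.12 0.18 0 0.22" --pt "-0.093 0.12 0.18 0 0.22" --pt "-0.093 0.12 0.18 0 0.22" --pt "-0.093 0.12 0.18 0 0.22"

```text
clock: 14.35
tcp_pos: [0.4475, -0.3489, 0.2022]
eef_rot: [-3.141, 0.0, 0.531]
contact_force: [0.2, 0.1, 0.6]
gripper_width: 0.056
```

```bash
python3 - <<'E'
from h import *
w=snap('wrist','w13');st();rows([.4465,-.3488,.095],.53)
c=np.array([.4554,-.3467,.0820]);a=np.array([-.397,-.093,.913]);print(proj(w,c+a*.0325))
E
```

```text
14.4 [ 0.4479 -0.3489  0.2028] [ 3.1415e+00 -3.0000e-04  5.3130e-01] F [-1.15  0.83  0.85] w 0.0564 j [-0.66  0.28  1.77  0.    1.09  0.37]
row [-0.0047 -0.0032  0.4312] spin 0.0004 nrows 2.2
[325.96781415 250.82302332]
```

View pics/w13.png

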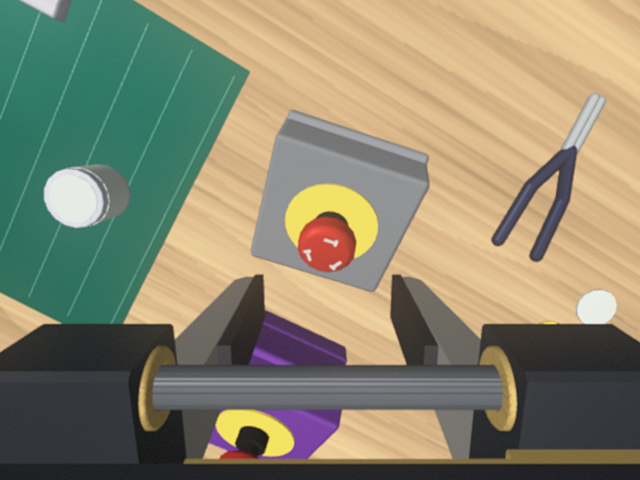

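Call:
send_rows --pt "-0.005 -0.003 0.2 0 0.22" --pt "-0.005 -0.003 0.33 0 0.22" --pt "-0.005 -0.003 0.4 0 0.22" --pt "-0.005 -0.003 0.431 0 0.22" --pt "-0.005 -0.003 0.431 0 0.22"

```text
clock: 14.9
tcp_pos: [0.4464, -0.3489, 0.0946]
eef_rot: [-3.141, 0.0, 0.531]
contact_force: [0.3, -0.3, -0.2]
gripper_width: 0.056
```

```bash
python3 - <<'E'
from h import *
w=snap('wrist','w14');st()
E
```

```text
14.95 [ 0.4468 -0.3494  0.0954] [ 3.1406e+00 -4.0000e-04  5.3120e-01] F [-0.13 -0.01  1.31] w 0.0561 j [-0.67  0.41  1.86  0.    0.88  0.37]
```

View pics/w14.png

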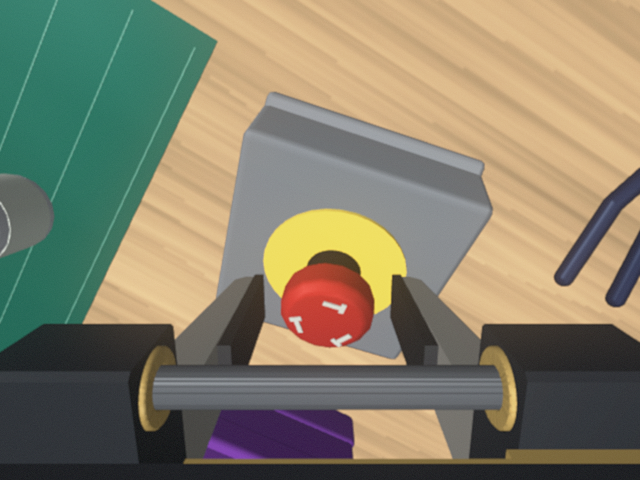

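Centred between the fingers, no contact. Grip, then turn clockwise.

Call:
send_rows --pt "0 0 0 0 -0.3" --pt "0 0 0 0 -0.3" --pt "0 0 0 0 -0.3" --pt "0 0 0 0 -0.3" --pt "0 0 0 0 -0.3" --squeeze 15

```text
clock: 15.45
tcp_pos: [0.4464, -0.3492, 0.095]
eef_rot: [3.141, -0.001, 0.53]
contact_force: [0.5, 3.6, 5.3]
gripper_width: 0.0389
```

Call:
send_rows --pt "0 0 0 0.03 -0.3" --pt "0 0 0 0.06 -0.3" --pt "0 0 0 0.09 -0.3" --pt "0 0 0 0.12 -0.3" --pt "0 0 0 0.15 -0.3" --pt "0 0 0 0.18 -0.3" --pt "0 0 0 0.21 -0.3" --pt "0 0 0 0.24 -0.3" --pt "0 0 0 0.24 -0.3"

```text
clock: 16.35
tcp_pos: [0.4468, -0.3506, 0.095]
eef_rot: [3.14, -0.002, -0.224]
contact_force: [0.3, -4.5, 4.5]
gripper_width: 0.0389
```

```bash
python3 - <<'E'
from h import *
w=snap('wrist','w15');st(); print(telemetry.sense()['torque'])
E
```

```text
16.4 [ 0.4468 -0.3505  0.095 ] [ 3.1398e+00 -1.9000e-03 -2.2100e-01] F [-0.15 -3.59  3.13] w 0.039 j [-0.67  0.41  1.86 -0.    0.87  1.13]
[-0.52816338  0.05105507  0.13775208]
```

View pics/w15.png

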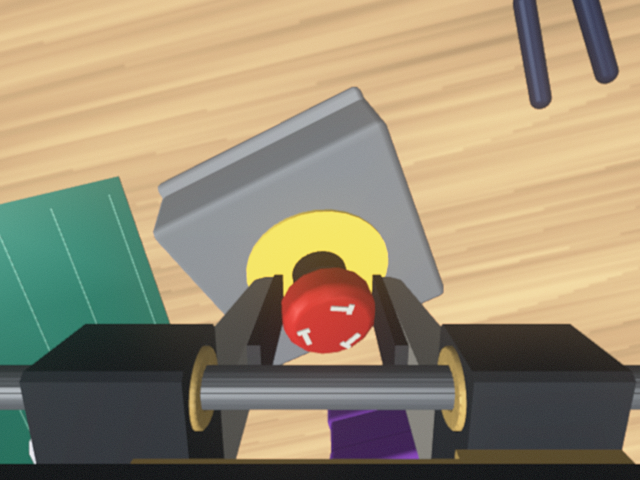

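Call:
send_rows --pt "0 0 0 0 0.22" --pt "0 0 0 0 0.22" --pt "0 0 0 0 0.22" --pt "0 0 0 0 0.22" --pt "0 0 -0.2 0 0.22" --pt "0 0 -0.4 0 0.22" --pt "0 0 -0.55 0 0.22" --pt "0 0 -0.55 0 0.22" --pt "0 0 -0.55 0 0.22"

```text
clock: 17.3
tcp_pos: [0.4463, -0.3494, 0.2326]
eef_rot: [3.141, -0.001, -0.223]
contact_force: [0.3, -0.5, -0.2]
gripper_width: 0.0563
```

```bash
python3 - <<'E'
from h import *
w=snap('wrist','w16');st();s=snap('scene','s2')
c=np.array([.4554,-.3467,.0820]);a=np.array([-.397,-.093,.913]);print(proj(w,c+a*.0325),proj(w,c+a*.0415))
im=s['img'][...,::-1]
a=cv2.resize(im[280:360,155:245],None,fx=6,fy=6,interpolation=cv2.INTER_CUBIC)
b=cv2.resize(w['img'][...,::-1],None,fx=.5,fy=.5)
o=np.zeros((480,540+320-60,3),np.uint8);o[:480,:480]=a[:480,:480];o[:240,480:]=b;cv2.imwrite('pics/c16.png',o)
cv2.imwrite('pics/c17.png',cv2.resize(im[185:290,260:375],None,fx=5.5,fy=5.5,interpolation=cv2.INTER_CUBIC))
E
```

```text
17.35 [ 0.4456 -0.3489  0.2312] [-3.1411e+00  9.0000e-04 -2.2310e-01] F [-0.22  1.1  -0.82] w 0.0562 j [-0.67  0.25  1.74  0.    1.15  1.13]
[329.62517583 237.66884228] [331.92791614 244.85158274]
```

View pics/c16.png

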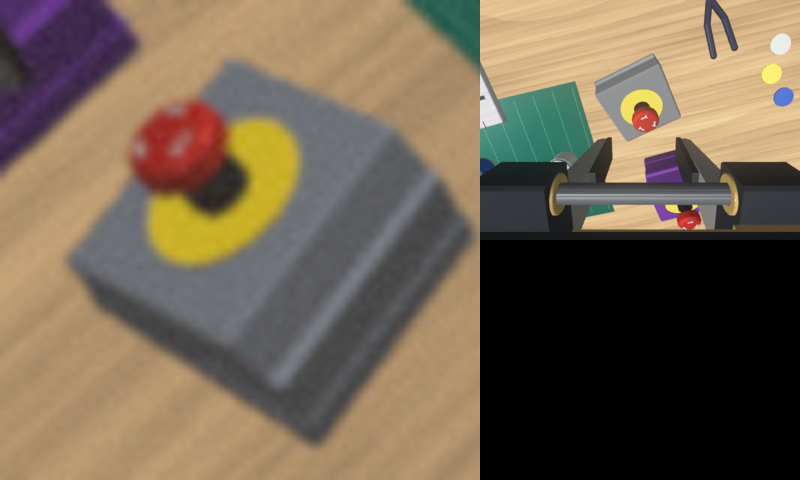

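View pics/c17.png

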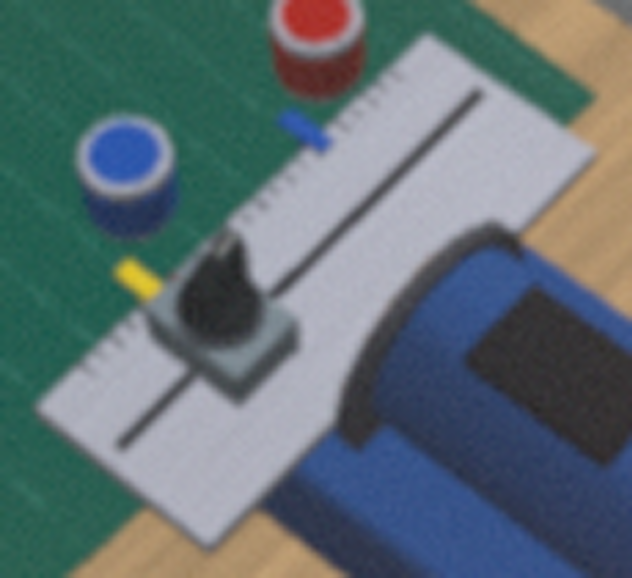

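```bash
python3 - <<'E'
from h import *
print(ticket.hand_in())
E
```

```text
the job is handed in; nothing more can be done
None
```

The job is handed in at about 17.4 s of the 72 s allowed, with every step done; the hand-in reported no verdict.

- **Stop pressed:** I pressed the red mushroom stop along its axis until the force rose to about 18 N at the end stop. The pictures then showed it staying down with the tool clear.
- **Stop block:** I slid it about 68 mm by its knob to the yellow clip. The first slide went about 1.5 mm too far, so I moved it back. It ended about 1 mm from the clip's centre line, and a picture after release still showed it there.
- **Clamp knob:** I turned it 1.32 rad clockwise and it stayed there after release. From the bar angle in the pictures I put the clamp at about 1.4 rad. I could not read the joint itself. The torque readings on the last turns were noisy (−0.12, +0.04, then steady near 0.16 N m), so the angle is the better evidence that it is tight.
- **Stop released:** I gripped the head and turned it about 0.75 rad clockwise, then let go. The last scene picture matches the first one in head outline and mark positions, so it is out and turned back.

At the end the gripper was clear above the box, with contact forces around 1 N, which is the noise level. I saw nothing else in the scene moved, but I did not measure the other objects.

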